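# Clear, zero and load the specimen balance

## Robot

A 6-joint arm with a two-finger parallel gripper is mounted at the origin on the work surface. World frame = base frame: x ahead of the robot, y to its left, z up, the work surface at z = 0. Lengths are in mm, angles in rad, forces in N, time in s.
With the tool pointing down it reaches from about 350 to 975 mm from the base axis. Payload 7.1 kg.
Tool frame: the origin (TCP) lies midway between the tips of the shut fingers; the grasp point (between the pads) lies pinch_z behind it (pinch_z is the distance from the TCP to the grasp point, in mm); z points along the fingers, y is the line along which they close (so a half turn about z gives the same grasp; the last joint's range is limited). The gripper opens to 88 mm and grips with 3 to 60 N. Pads are 20 mm wide; open, the fingers measure 115 mm over their backs; the gripper's body (75 mm by 178 mm) begins 61 mm behind the grasp point.
Start: joints at [1.31, 0.423, 1.63, -0, 1.089, -0.019], TCP at [149.625, 606.809, 222.675] pointing down, gripper open.
Joint ranges: [-3, 3], [-0.9, 2.11], [0.09, 2.58], [-1.31, 4.45], [0.11, 2.69], [-2.54, 2.54]. Speed limits (rad/s): [2.39, 2.39, 3.01, 3.14, 3.14, 3.14].

## Interface

Orientations are given as a rotation vector (axis times angle).
In Python, from workcell import get_obs, get_image, close_job, pinch_z gives the robot as it stands.
- The arm moves only by the tool jog_arm, never from a script. Its argument "commands" is a list of rows, each a list of 3 entries, a list of its own where there are three numbers: the gripper command: -1 is shut, 1 is fully open, values between are in proportion, then the shift along the tool's x, y, z as a fraction of full scale, then the turn, a rotation vector about the tool's x, y, z as a fraction of full scale. In form: [[gripper, [tx, ty, tz], [rx, ry, rz]], ...]. A call has 1 to 10 rows; each row shifts and turns the commanded pose from where the row before left it, along the tool's axes as they then stand; what a row does not reach is not made up. Full scale, the value 1, is 0.1 m for a shift and 45 degrees for a turn. A row lasts 1/10 s, in which the tool goes at most 50 mm and 8.59 degrees, less where a joint would pass 70% of its speed; a pose out of reach is approached as far as the arm can. A call with a number of a shift or a turn outside -1 to 1 is refused whole. A call with a gripper value outside its range is refused whole. The fingers move at their own pace and stop on an object; the grip force is fixed at half the most. Time passes only in rows, so rows that do not move let the fingers close. It gives the time, the measured TCP pose, the force, the opening and the grip force at its end, in the units of the state.
- get_obs(): the state, without advancing time (a new reading comes with each control period).
- get_image(name): name is "side" or "top" or "wrist"; returns a dict with "image" (480x640x3 uint8, blue, green, red), "z_map" (480x640 float32, mm along the optical axis (not along the pixel's ray), 0 where there is no reading), "intrinsics" (3x3 intrinsics, pixels), "k1" (the pictures are not rectified: a ray, as slopes to the right and down, at radius r is drawn at 1 + k1 r^2 times it, then the intrinsics apply), "eye" and "orientation" of the camera in the world; the wrist camera has in their place "mount" (4x4, takes a point from camera to tool coordinates, whose origin is the TCP and whose axes are the flange's). Camera axes: x right, y down, z forward; pixel columns grow to the right and rows downward; lengths in mm; the calibration is good to about 2 mm. A picture is of the moment at which its call begins: read the wrist's pose just before it.
- close_job(): hands the job in; it is judged then, once.
The state is a dict: "t": time; "qpos": joint angles; "qvel": joint speeds; "joint_torque": joint torques, N m; "ee_pos": TCP position; "orientation": TCP orientation; "ft_force": force on the tool from outside, world axes, zero at the start; "moment": the same for the moment, N m; "width": finger opening in mm; "grasp_force": force on a finger pad.
Only numpy, scipy, OpenCV 4.12 (cv2) and the standard library are available. Lean on these libraries where they do the work, as an engineer would, in place of code of your own. Each camera call takes 0.05 s, during which the arm holds its last target. There are 200 camera calls.

## Task

Weigh the tall tile: first take the concrete prism off the tilted rest on the balance and lay it flat in the shallow steel tray, then press the zero key fully down and let it go. After that draw the taller of the two clay tiles up out of its slots and stand it, short edge down, flush and centred on the tilted rest, leaning on its two uprights. Set both down gently, without dropping them, and leave the shorter tile and everything else on the bench where they are.

Things in the scene. Friction and masses are not known exactly. Their poses are not given: they have to be found in the camera images.
- balance: Fixed white balance, 280 (x) x 200 (y) mm. Origin: under its centre, on the bench; x points to its back, z up. Control panel (top 42 mm high) with dark display on the -x side; steel pan 190 x 200 mm, top 74 mm high, on the +x side, carrying the rest.
- rest: Two dark steel L brackets on the pan, 14 mm wide, at y = -36 and +36 mm, open between. Origin: inner corner, midway, 90 mm above the bench, 50 mm to +x of the balance's. Tilted 30 degrees: z runs up the face of the uprights (85 mm long, on the -x side), top leaning towards the robot; x up along the ledges (60 mm long, below z = 0). Bars 6 mm thick. Set things right into the corner: they may not slide along the ledges.
- prism: Loose grey concrete prism 40 x 160 x 40 mm (x, y, z), about 0.55 kg. Origin at its centre, y its long axis. Starts in the corner of the rest, axes parallel to the rest's (so rolled 30 degrees), sticking out on both sides. Grip it across x with the tool along the rest's z, fingers between the brackets.
- tray: Fixed open dark sheet-steel tray 230 (x) x 140 (y) mm, wall and floor 4 mm thick, rim 20 mm high. Origin under its centre on the bench; x is its long axis. Left or right of the balance, on the side where the rack is not.
- rack: Fixed dark steel rack, base 200 x 125 mm. Origin on the bench. Two slots, one behind the other, leaning 30 degrees towards its -x side (top nearer the robot); their feet are 30 mm high at x = -15 and +75 mm. Bars 70 mm (behind) and 50 mm (in front) long hold a tile's side edges, 13 mm apart, cheeks 104 mm apart: draw a tile 75 mm along its own plane to clear it.
- tile_tall: Loose fired-clay tile 8 x 100 x 150 mm (x thick, y wide, z long), about 0.26 kg, the taller one, in either slot. Origin: middle of its lower edge. At the start z runs up the slot, x is the face normal, up and away from the robot. Well placed on the rest, its origin lies 4 mm along x from the rest's origin, axes parallel to the rest's (either face forward).
- tile_short: Loose fired-clay tile 8 x 100 x 105 mm, the shorter one, in the other slot; leave it. Origin at the middle of its lower edge, axes as for the tall tile.
- zero_key (a joint): Zero key travel: 0 up, 0.006 m fully pressed; springs back; about 5 N presses it fully.
- zero_key_top (a point): Centre of the top face of the round grey zero key (32 mm across), 64 mm above the bench, pressed straight down; the only large key on the balance's panel, to the right of the display as seen from the robot.
- brush: Bystander: loose hand brush lying near the robot; leave it alone. Origin: centre of its underside.
- spatula: Bystander: loose spatula lying near the robot; leave it alone. Origin: centre of its underside.
- weight: Bystander: loose steel knob weight 42 mm across, 72 mm high; leave it alone. Origin: centre of its underside.
- wash: Bystander: loose white plastic bottle, 68 mm across, 150 mm high; leave it alone. Origin: centre of its underside.
Things that resemble listed ones, but are neither listed nor needed, are in the scene too. Of the things like the prism, leave any that is blue; of the rest the larger one is meant.

How it is judged:
By the outcome, as a careful person would: the job done as asked, in the order asked, and still so for the second after the job is handed in, with the robot touching nothing.
It also fails if it takes over 72 s, if anything falls off the work surface, if the arm or the gripper's body presses on something with over 40 N, if the wrist force passes 120 N, or if a joint passes its speed limit or range.

## Working session

There is one attempt and no reset: what is moved stays moved. The work goes in short steps, Python scripts to look and compute and a tool call to move; the robot and the scene stay as the last step left them, time stands still between calls to the robot, and variables do not carry over. Pictures are saved under pics/ and viewed, at most 10 in all, crops included, and the job is handed in when it is done.

Besides the shell and the picture viewer there is one more tool, called after "Call:" by a JSON object that holds its "fn" and its "kwargs", one argument or row to a line. jog_arm: Moves the arm, as the interface text tells. Its arguments: {"type":"object","properties":{"commands":{"type":"array","items":{"type":"array"}}},"required":["commands"]}

```bash
ls; mkdir -p pics; cat > h.py <<'E'
import numpy as np, cv2, pickle
from scipy.spatial.transform import Rotation as R
from workcell import get_obs, get_image, close_job, pinch_z
def cam(name):
    o=get_obs(); d=get_image(name)
    if name=="wrist":
        T=np.eye(4);T[:3,:3]=R.from_rotvec(o["orientation"]).as_matrix();T[:3,3]=o["ee_pos"]
        d["T"]=T@np.array(d["mount"])
    else:
        T=np.eye(4);q=np.array(d["orientation"],float)
        T[:3,:3]=q if q.shape==(3,3) else R.from_rotvec(q).as_matrix();T[:3,3]=d["eye"];d["T"]=T
    return d
def rays(d,uv):
    K=np.array(d["intrinsics"],float)
    return cv2.undistortPoints(np.array(uv,float).reshape(-1,1,2),K,np.array([d["k1"],0,0,0.])).reshape(-1,2)
def cloud(d):
    v,u=np.mgrid[0:480,0:640]
    r=rays(d,np.stack([u.ravel(),v.ravel()],1)); z=d["z_map"].ravel()
    P=np.c_[r*z[:,None],z]@d["T"][:3,:3].T+d["T"][:3,3]; P[z==0]=np.nan
    return P.reshape(480,640,3)
E
python3 - <<'E'
from h import *
print(get_obs(),pinch_z)
for n in ("top","side"):
    d=cam(n); cv2.imwrite(f"pics/{n}0.png",d["image"]); print(n,d["T"],d["intrinsics"],d["k1"])
    np.save(f"{n}0.npy",cloud(d))
E
```

```text
pics
{'t': 0.0, 'qpos': array([ 1.30997498e+00,  4.23849484e-01,  1.63070297e+00,  4.89656315e-06,
        1.08857399e+00, -1.89771264e-02]), 'qvel': array([-0.00070402,  0.00017501,  0.0011221 ,  0.00062408,  0.00068298,
       -0.00020681]), 'joint_torque': array([ 1.78095383e-03, -5.44636595e+01, -2.73660046e+01,  6.44625211e-02,
        2.25779484e-02, -1.35626847e-04]), 'ee_pos': array([149.49886194, 606.27983062, 221.89119698]), 'orientation': array([-3.78940010e-01, -3.11843429e+00,  2.38461500e-03]), 'ft_force': array([-1.34905848, -0.61975884,  0.37804473]), 'moment': array([ 0.06986987,  0.04290134, -0.01345311]), 'grasp_force': 0.0, 'width': 87.74016855279731} 18.700000000000003
top [[ 1.90909126e-02 -9.85297787e-01  1.69775755e-01  3.64177767e+02]
 [-9.99792154e-01 -2.00282614e-02 -3.81006684e-03  3.10941900e+01]
 [ 7.15436363e-03 -1.69667730e-01 -9.85475356e-01  1.05100527e+03]
 [ 0.00000000e+00  0.00000000e+00  0.00000000e+00  1.00000000e+00]] [[536.25367949   0.         315.87369315]
 [  0.         536.25367949 237.57147358]
 [  0.           0.           1.        ]] -0.1193824500612073
side [[-9.50610468e-01 -2.05679279e-01  2.32455959e-01  3.42492719e+02]
 [-3.10385970e-01  6.31221864e-01 -7.10787949e-01  6.95534653e+02]
 [-5.36930903e-04 -7.47833533e-01 -6.63886073e-01  7.42800430e+02]
 [ 0.00000000e+00  0.00000000e+00  0.00000000e+00  1.00000000e+00]] [[528.90502866   0.         315.8582794 ]
 [  0.         528.90502866 246.22300488]
 [  0.           0.           1.        ]] -0.004820773646448827
```

View pics/top0.png

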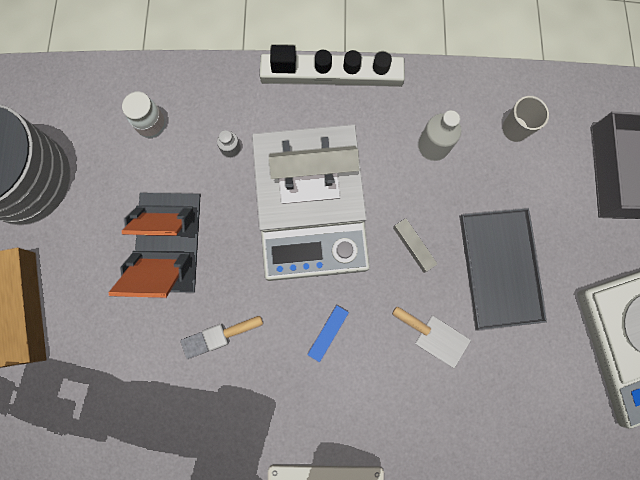

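View pics/side0.png

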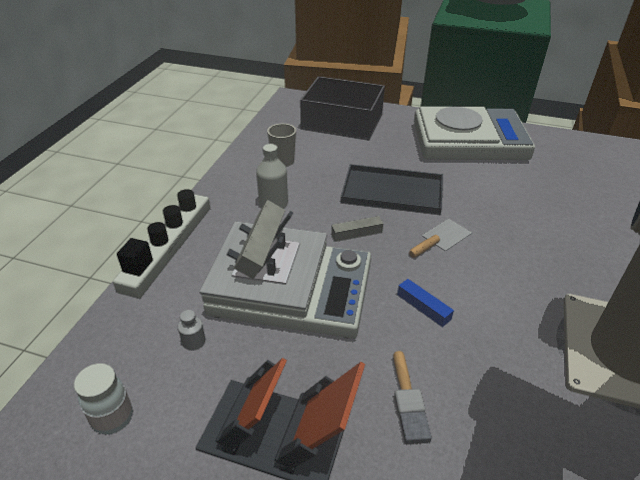

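The top view shows the rack at left (160,245) with the larger tile in its front slot (150,277). The balance is at (312,200), with the prism on its rest at (313,163) and the zero key at (345,250). The tray is at right (503,268). The blue bar and the small grey bar are decoys.

```bash
cat > m.py <<'E'
from h import *
im=cv2.imread("pics/top0.png");P=np.load("top0.npy");hsv=cv2.cvtColor(im,cv2.COLOR_BGR2HSV)
ims=cv2.imread("pics/side0.png");Ps=np.load("side0.npy");hs=cv2.cvtColor(ims,cv2.COLOR_BGR2HSV)
def box(u0,u1,v0,v1,Q=P):
    m=np.zeros((480,640),bool);m[v0:v1,u0:u1]=1;return m&np.isfinite(Q[...,2])
def rect(pts):
    (c,s,a)=cv2.minAreaRect(pts[:,:2].astype(np.float32));return np.round(c,1),np.round(s,1),round(a,2)
def plane(p):
    for _ in range(3):
        c=p.mean(0);w,V=np.linalg.svd(p-c,full_matrices=False)[1:];  e=(p-c)@V[2]; p=p[abs(e)<max(3,2*e.std())]
    n=V[2]*np.sign(V[2][2]);return c,n,e.std(),len(p)
Z=P[...,2]
print("bench z",np.nanmedian(Z[310:340,280:300]),np.nanmedian(Z[380:440,420:560]))
b=box(245,375,120,285)
pan=b&(abs(Z-74)<4);print("pan",np.median(Z[pan]),rect(P[pan]))
pl=b&(abs(Z-42)<4);print("panel",np.median(Z[pl]),rect(P[pl]))
k=box(325,368,235,268)&(abs(Z-64)<4);print("key",k.sum(),rect(P[k]),P[k].mean(0))
t=box(450,555,200,335)&(abs(Z-20)<4);print("rim",t.sum(),rect(P[t]))
t=box(450,555,200,335)&(hsv[...,2]<90);print("traydark",t.sum(),rect(P[t]),np.percentile(P[t][:,2],[5,50,95]))
ty=hsv[...,0]
for nm,Q,H,I in(("top",P,hsv,im),("side",Ps,hs,ims)):
    o=((H[...,0]<14)&(H[...,1]>120)&np.isfinite(Q[...,2])).astype(np.uint8)
    if nm=="top": o[:, 205:]=0;o[:190]=0;o[310:]=0;o[:,:105]=0
    else: o[:340]=0
    n,l,s,c=cv2.connectedComponentsWithStats(o)
    for i in range(1,n):
        if s[i,4]<200: continue
        m=cv2.erode((l==i).astype(np.uint8),np.ones((3,3)))>0
        p=Q[m];cc,nn,e,N=plane(p);print(nm,"tile",s[i],"c",cc.round(1),"n",nn.round(3),"std",round(e,2),"tilt",np.degrees(np.arccos(nn[2])).round(1),"min",p.min(0).round(1),"max",p.max(0).round(1))
# prism: top
for nm,Q,bb in(("top",P,box(262,365,140,185)),("side",Ps,box(225,300,195,285,Ps))):
    m=bb&(Q[...,2]>108); print(nm,"high",m.sum(),rect(Q[m]),Q[m].max(0),Q[m].min(0),plane(Q[m]))
E
python3 m.py
```

```text
bench z 0.28194186057044135 0.5558660577542014
pan 74.47545499058748 (array([627.4,  42.4]), array([237.1, 200.2]), 6.56)
panel 43.399435649132556 (array([514.2,  29.5]), array([ 95.6, 199.2]), 6.33)
key 215 (array([513.1, -26.1]), array([30. , 30.2]), 64.03) [513.26414606 -25.9743542   64.21089855]
rim 851 (array([ 490., -344.]), array([231.7, 142.1]), 6.72)
traydark 1019 (array([ 490.5, -343. ]), array([227.9, 140.5]), 6.75) [ 2.60811226 12.15857943 21.3256135 ]
top tile [ 122  213   60   23 1098] c [548.6 324.9  93.6] n [ 0.858 -0.003  0.513] std 0.92 tilt 59.1 min [524.6 274.1  39.5] max [579.1 371.4 130.4]
top tile [ 109  259   70   39 2007] c [447.5 323.9 112.2] n [ 0.869 -0.007  0.495] std 0.92 tilt 60.3 min [413.2 274.3  36.5] max [489.4 372.4 168.2]
side tile [ 238  358   48   71 1247] c [546.4 329.   97.5] n [ 0.856 -0.004  0.517] std 0.95 tilt 58.9 min [525.4 278.4  46.7] max [576.  376.3 126.9]
side tile [ 294  362   71   87 2719] c [446.8 328.7 114.8] n [ 0.864 -0.001  0.504] std 0.64 tilt 59.7 min [413.7 278.7  38.5] max [489.3 375.6 165.9]
top high 2605 (array([660.3,  34.3]), array([ 97.5, 159.3]), 4.38) [707.50111901 115.33846406 166.60972434] [608.54180836 -45.93922577 108.13756262] (array([660.39394508,  35.66115368, 133.730932  ]), array([0.15731883, 0.02477285, 0.9872371 ]), np.float64(8.099102459547543), 2513)
side high 2249 (array([661.7,  34.9]), array([101.9, 163.9]), 6.89) [714.70141181 118.30586413 164.21745132] [605.73035587 -47.66304863 108.03719725] (array([657.66213977,  50.21524915, 132.13228415]), array([0.27865506, 0.06154092, 0.95841748]), np.float64(8.720039303706335), 2129)
```

```bash
cat >> h.py <<'E'
from scipy.linalg import logm, expm
# frames
def fr(yaw,tilt):  # columns x,y,z of a frame leaning 30 deg back to the robot
    return (R.from_euler("z",yaw,degrees=True)*R.from_euler("y",-tilt,degrees=True)).as_matrix()
def tool(F): # tool z=-z of F, tool y=+x of F, tool x=+y
    return np.c_[F[:,1],F[:,0],-F[:,2]]
def plan(p,M,N,show=True):
    o=get_obs();A=np.eye(4);A[:3,:3]=R.from_rotvec(o["orientation"]).as_matrix();A[:3,3]=o["ee_pos"]
    B=np.eye(4);B[:3,:3]=M;B[:3,3]=p
    T=np.real(expm(np.real(logm(np.linalg.inv(A)@B))/N))
    s=np.round(T[:3,3]/100,3);r=np.round(np.degrees(R.from_matrix(T[:3,:3]).as_rotvec())/45,4)
    S=np.eye(4);S[:3,:3]=R.from_rotvec(np.radians(r*45)).as_matrix();S[:3,3]=s*100
    C=A.copy();path=[]
    for i in range(N):
        C=C@S;path.append(C[:3,3].round(0))
    print("row",s.tolist(),r.tolist(),"x",N,"path",[x.tolist() for x in path[::max(1,N//4)]],"err",(C[:3,3]-p).round(1))
def st():
    o=get_obs();print(round(o["t"],2),o["ee_pos"].round(1),o["ft_force"].round(1),round(o["width"],1),round(o["grasp_force"],1),o["qpos"].round(2))
E
python3 - <<'E'
from h import *
F=fr(6.4,30);o=np.array([658.3,45.7,90])
tgt=o+F@[20,0,9.3+120];print(tgt)
A=get_obs()
plan(tgt,tool(F),20); plan(tgt+[0,0,100],tool(F),20)
print(np.array(get_image("wrist")["mount"]).round(2))
E
```

```text
[611.2654693   40.42423207 211.97708471]
row [-0.386, -0.032, 0.019] [-0.0292, -0.0202, 0.0756] x 20 path [[186.0, 594.0, 220.0], [356.0, 501.0, 217.0], [491.0, 363.0, 220.0], [579.0, 191.0, 219.0]] err [-0.  -0.4  0.2]
row [-0.392, -0.019, -0.03] [-0.0292, -0.0202, 0.0756] x 20 path [[187.0, 595.0, 225.0], [360.0, 506.0, 247.0], [497.0, 368.0, 275.0], [584.0, 194.0, 300.0]] err [ 1.3 -0.1  0.9]
[[  -0.     -0.97   -0.25   67.73]
 [   1.     -0.      0.     -0.56]
 [  -0.     -0.25    0.97 -161.94]
 [   0.      0.      0.      1.  ]]
```

Call:
{"fn": "jog_arm", "kwargs": {
  "commands": [
    [1,[-0.39,-0.02,-0.03],[-0.029,-0.02,0.076]],
    [1,[-0.39,-0.02,-0.03],[-0.029,-0.02,0.076]],
    [1,[-0.39,-0.02,-0.03],[-0.029,-0.02,0.076]],
    [1,[-0.39,-0.02,-0.03],[-0.029,-0.02,0.076]],
    [1,[-0.39,-0.02,-0.03],[-0.029,-0.02,0.076]],
    [1,[-0.39,-0.02,-0.03],[-0.029,-0.02,0.076]],
    [1,[-0.39,-0.02,-0.03],[-0.029,-0.02,0.076]],
    [1,[-0.39,-0.02,-0.03],[-0.029,-0.02,0.076]],
    [1,[-0.39,-0.02,-0.03],[-0.029,-0.02,0.076]],
    [1,[-0.39,-0.02,-0.03],[-0.029,-0.02,0.076]]
  ]
}}

```text
t: 1.15
ee_pos: [471.7, 397.8, 269.4]
orientation: [1.207, 2.686, 0.303]
ft_force: [0.4, 0.4, -0.3]
width: 87.9
grasp_force: 0.0
```

Call:
{"fn": "jog_arm", "kwargs": {
  "commands": [
    [0.5,[-0.39,-0.02,-0.03],[-0.029,-0.02,0.076]],
    [0.5,[-0.39,-0.02,-0.03],[-0.029,-0.02,0.076]],
    [0.5,[-0.39,-0.02,-0.03],[-0.029,-0.02,0.076]],
    [0.5,[-0.39,-0.02,-0.03],[-0.029,-0.02,0.076]],
    [0.5,[-0.39,-0.02,-0.03],[-0.029,-0.02,0.076]],
    [0.5,[-0.39,-0.02,-0.03],[-0.029,-0.02,0.076]],
    [0.5,[-0.39,-0.02,-0.03],[-0.029,-0.02,0.076]],
    [0.5,[-0.39,-0.02,-0.03],[-0.029,-0.02,0.076]],
    [0.5,[-0.39,-0.02,-0.03],[-0.029,-0.02,0.076]],
    [0.5,[-0.39,-0.02,-0.03],[-0.029,-0.02,0.076]]
  ]
}}

```text
t: 2.15
ee_pos: [607.3, 39.6, 311.5]
orientation: [1.837, 2.038, 0.548]
ft_force: [0.5, 0.6, -0.5]
width: 65.8
grasp_force: 0.0
```

Call:
{"fn": "jog_arm", "kwargs": {
  "commands": [
    [0.5,[0,0,0],[0,0,0]],
    [0.5,[0,0,0],[0,0,0]]
  ]
}}

```text
t: 2.35
ee_pos: [606.9, 40.4, 311.2]
orientation: [1.837, 2.04, 0.546]
ft_force: [-0.1, 0.5, 0.7]
width: 65.8
grasp_force: 0.0
```

```bash
python3 - <<'E'
from h import *
st()
d=cam("wrist");cv2.imwrite("pics/w1.png",d["image"]);P=cloud(d);np.save("w1.npy",P)
F=fr(6.4,30);o=np.array([658.3,45.7,90])
plan(o+F@[20,0,9.3+120],tool(F),8)
Q=(P-o)@F  # rest coordinates
m=np.isfinite(Q[...,0])&(abs(Q[...,1])<90)&(Q[...,0]>3)&(Q[...,0]<60)&(abs(Q[...,2]-40)<6)
q=Q[m];print("top face z",np.median(q[:,2]),"x",np.percentile(q[:,0],[1,99]),"y",np.percentile(q[:,1],[1,99]),len(q))
import m as _
E
```

```text
2.35 [606.9  40.4 311.2] [-0.1  0.5  0.7] 65.8 0.0 [ 0.02  0.11  1.94  0.08  0.58 -0.14]
row [-0.002, -0.057, 0.11] [-0.0006, -0.0002, -0.001] x 8 path [[608.0, 41.0, 299.0], [609.0, 41.0, 274.0], [610.0, 41.0, 249.0], [611.0, 40.0, 225.0]] err [ 0.2 -0.1  0.3]
top face z 40.69991893024821 x [ 3.38845828 38.3207395 ] y [-88.1290487   66.17241389] 5171
bench z 0.28194186057044135 0.5558660577542014
pan 74.47545499058748 (array([627.4,  42.4]), array([237.1, 200.2]), 6.56)
panel 43.399435649132556 (array([514.2,  29.5]), array([ 95.6, 199.2]), 6.33)
key 215 (array([513.1, -26.1]), array([30. , 30.2]), 64.03) [513.26414606 -25.9743542   64.21089855]
rim 851 (array([ 490., -344.]), array([231.7, 142.1]), 6.72)
traydark 1019 (array([ 490.5, -343. ]), array([227.9, 140.5]), 6.75) [ 2.60811226 12.15857943 21.3256135 ]
top tile [ 122  213   60   23 1098] c [548.6 324.9  93.6] n [ 0.858 -0.003  0.513] std 0.92 tilt 59.1 min [524.6 274.1  39.5] max [579.1 371.4 130.4]
top tile [ 109  259   70   39 2007] c [447.5 323.9 112.2] n [ 0.869 -0.007  0.495] std 0.92 tilt 60.3 min [413.2 274.3  36.5] m
[... 191 characters left out ...]
362   71   87 2719] c [446.8 328.7 114.8] n [ 0.864 -0.001  0.504] std 0.64 tilt 59.7 min [413.7 278.7  38.5] max [489.3 375.6 165.9]
top high 2605 (array([660.3,  34.3]), array([ 97.5, 159.3]), 4.38) [707.50111901 115.33846406 166.60972434] [608.54180836 -45.93922577 108.13756262] (array([660.39394508,  35.66115368, 133.730932  ]), array([0.15731883, 0.02477285, 0.9872371 ]), np.float64(8.099102459547543), 2513)
side high 2249 (array([661.7,  34.9]), array([101.9, 163.9]), 6.89) [714.70141181 118.30586413 164.21745132] [605.73035587 -47.66304863 108.03719725] (array([657.66213977,  50.21524915, 132.13228415]), array([0.27865506, 0.06154092, 0.95841748]), np.float64(8.720039303706335), 2129)
```

View pics/w1.png

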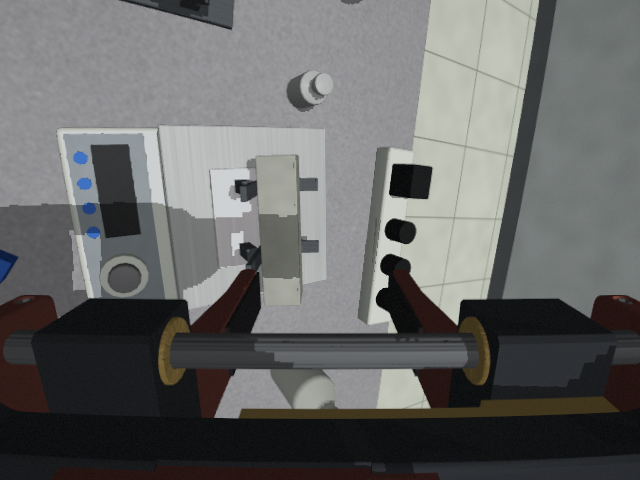

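The wrist view shows the prism at (278,230) on the rest, with bracket tops at v≈187 and 250, so the prism seems shifted toward -y. I'll measure both in the rest frame.

```bash
python3 - <<'E'
from h import *
P=np.load("w1.npy");F=fr(6.4,30);o=np.array([658.3,45.7,90]);Q=(P-o)@F
v,u=np.mgrid[0:480,0:640];ok=np.isfinite(Q[...,0])
g=ok&(u>225)&(u<262)&(v<275)&(Q[...,2]>50)&(Q[...,2]<95)&(Q[...,0]<12)
for lo,hi in((165,215),(225,275)):
    q=Q[g&(v>lo)&(v<hi)];print("upright",len(q),np.percentile(q,[2,50,98],axis=0).round(1).tolist())
m=ok&(u>250)&(u<305)&(v>145)&(v<310)&(abs(Q[...,2]-40.7)<4)&(Q[...,0]>-3)&(Q[...,0]<45)
q=Q[m];print("prism",np.percentile(q,[1,50,99],axis=0).round(1).tolist(),cv2.minAreaRect(q[:,:2].astype(np.float32)))
l=ok&(u>300)&(u<320)&(Q[...,2]<6)&(Q[...,2]>-12)&(v>170)&(v<260)
for lo,hi in((170,200),(230,260)):
    q=Q[l&(v>lo)&(v<hi)];print("ledge",len(q),np.percentile(q,[2,50,98],axis=0).round(1).tolist())
B=P@R.from_euler("z",-6.4,degrees=True).as_matrix().T
pan=ok&(abs(P[...,2]-74)<3)&(u>155)&(u<330)&(v>120)&(v<310);c=cv2.minAreaRect(P[pan][:,:2].astype(np.float32));print("pan",c)
k=ok&(abs(P[...,2]-64)<3)&(u>95)&(u<155)&(v>250)&(v<305);print("key",k.sum(),P[k].mean(0),cv2.minAreaRect(P[k][:,:2].astype(np.float32)))
E
```

```text
upright 253 [[-7.4, 28.6, 51.6], [-2.3, 35.5, 81.2], [-1.8, 42.0, 86.9]]
upright 167 [[-7.1, -42.4, 51.8], [-2.0, -31.7, 69.7], [-1.4, -29.9, 86.2]]
prism [[-1.5, -90.5, 38.7], [18.5, -5.7, 40.7], [38.1, 66.2, 42.5]] ((18.009496688842773, -12.478767395019531), (40.938602447509766, 159.80987548828125), 0.1319991946220398)
ledge 220 [[40.2, 28.6, -1.0], [49.2, 35.3, 0.8], [58.0, 41.9, 2.4]]
ledge 238 [[38.4, -44.8, -3.0], [47.8, -36.2, 0.5], [58.3, -29.7, 3.7]]
pan ((651.6455688476562, 44.07078552246094), (190.23719787597656, 200.13229370117188), 6.764408588409424)
key 725 [513.89043114 -26.79339464  63.58931481] ((514.4214477539062, -27.021644592285156), (29.565818786621094, 30.944286346435547), 82.75262451171875)
```

The prism sits 12 mm toward -y, and the rest origin is near (656.6, 45.2, 90) with yaw 6.5°. Its pan, uprights and sizes all agree with this.

```bash
cat >> h.py <<'E'
FR=fr(6.5,30);OR=np.array([656.6,45.2,90.])
E
python3 - <<'E'
from h import *
plan(OR+FR@[20,-8,9.5+60],tool(FR),10)
E
```

```text
row [-0.01, -0.047, 0.147] [-0.0005, -0.0, -0.001] x 10 path [[610.0, 41.0, 296.0], [617.0, 39.0, 266.0], [624.0, 38.0, 236.0], [630.0, 37.0, 206.0], [637.0, 36.0, 175.0]] err [ 0.2 -0.1  0.2]
```

Call:
{"fn": "jog_arm", "kwargs": {
  "commands": [
    [0.5,[-0.01,-0.047,0.147],[0,0,-0.001]],
    [0.5,[-0.01,-0.047,0.147],[0,0,-0.001]],
    [0.5,[-0.01,-0.047,0.147],[0,0,-0.001]],
    [0.5,[-0.01,-0.047,0.147],[0,0,-0.001]],
    [0.5,[-0.01,-0.047,0.147],[0,0,-0.001]],
    [0.5,[-0.01,-0.047,0.147],[0,0,-0.001]],
    [0.5,[-0.01,-0.047,0.147],[0,0,-0.001]],
    [0.5,[-0.01,-0.047,0.147],[0,0,-0.001]],
    [0.5,[-0.01,-0.047,0.147],[0,0,-0.001]],
    [0.5,[-0.01,-0.047,0.147],[0,0,-0.001]]
  ]
}}

```text
t: 3.4
ee_pos: [640.5, 36.9, 159.7]
orientation: [1.824, 2.051, 0.545]
ft_force: [-0.3, 0.3, -0.5]
width: 65.9
grasp_force: 0.0
```

Call:
{"fn": "jog_arm", "kwargs": {
  "commands": [
    [0.5,[0,0,0.1],[0,0,0]],
    [0.5,[0,0,0.1],[0,0,0]],
    [0.5,[0,0,0.1],[0,0,0]],
    [0.5,[0,0,0.1],[0,0,0]],
    [0.5,[0,0,0],[0,0,0]]
  ]
}}

```text
t: 3.9
ee_pos: [660.3, 37.6, 124.6]
orientation: [1.827, 2.048, 0.544]
ft_force: [0.0, 0.4, 0.4]
width: 65.8
grasp_force: 0.0
```

```bash
python3 - <<'E'
from h import *
st();plan(OR+FR@[20,-8,9.5],tool(FR),4);print(FR.T@(get_obs()["ee_pos"]-OR))
E
```

```text
3.9 [660.3  37.6 124.6] [0.  0.4 0.4] 65.8 0.0 [ 0.02  0.47  1.97  0.26  0.19 -0.34]
row [-0.0, 0.001, 0.048] [-0.0014, -0.0001, 0.0002] x 4 path [[663.0, 38.0, 121.0], [665.0, 38.0, 116.0], [668.0, 38.0, 112.0], [670.0, 39.0, 108.0]] err [ 0.1  0.  -0. ]
[19.73220166 -7.97720549 28.60132756]
```

Call:
{"fn": "jog_arm", "kwargs": {
  "commands": [
    [0.5,[0,0,0.05],[0,0,0]],
    [0.5,[0,0,0.05],[0,0,0]],
    [0.5,[0,0,0],[0,0,0]]
  ]
}}

```text
t: 4.2
ee_pos: [665.1, 37.9, 116.7]
orientation: [1.827, 2.048, 0.545]
ft_force: [0.4, 0.6, 0.0]
width: 66.0
grasp_force: 0.0
```

```bash
python3 - <<'E'
from h import *
st();plan(OR+FR@[20,-8,9.5],tool(FR),4);print(FR.T@(get_obs()["ee_pos"]-OR))
E
```

```text
4.2 [665.1  37.9 116.7] [0.4 0.6 0. ] 66.0 0.0 [ 0.02  0.49  1.96  0.28  0.18 -0.36]
row [0.001, 0.0, 0.025] [-0.0012, -0.0, 0.0001] x 4 path [[666.0, 38.0, 115.0], [668.0, 38.0, 112.0], [669.0, 39.0, 110.0], [670.0, 39.0, 108.0]] err [-0.   0.2 -0.2]
[19.91712331 -8.22006433 19.34497319]
```

Joint 5 still has margin, so I'll go on down and grip.

Call:
{"fn": "jog_arm", "kwargs": {
  "commands": [
    [0.5,[0,0,0.05],[0,0,0]],
    [0.5,[0,0,0.045],[0,0,0]],
    [0.5,[0,0,0],[0,0,0]],
    [-1,[0,0,0],[0,0,0]],
    [-1,[0,0,0],[0,0,0]],
    [-1,[0,0,0],[0,0,0]],
    [-1,[0,0,0],[0,0,0]],
    [-1,[0,0,0],[0,0,0]],
    [-1,[0,0,0],[0,0,0]]
  ]
}}

```text
t: 5.1
ee_pos: [669.6, 38.5, 108.9]
orientation: [1.827, 2.048, 0.545]
ft_force: [-1.5, 0.1, 2.0]
width: 39.7
grasp_force: 30.0
```

```bash
python3 - <<'E'
from h import *
st();print(FR.T@(get_obs()["ee_pos"]-OR))
E
```

```text
5.1 [669.6  38.5 108.9] [-1.5  0.1  2. ] 39.7 30.0 [ 0.02  0.51  1.96  0.29  0.16 -0.37]
[19.99909219 -8.1362107  10.33169021]
```

Gripped with 39.7 mm opening at 30 N. Next is the lift along the rest's z.

Call:
{"fn": "jog_arm", "kwargs": {
  "commands": [
    [-1,[0,0,-0.03],[0,0,0]],
    [-1,[0,0,-0.07],[0,0,0]],
    [-1,[0,0,-0.15],[0,0,0]],
    [-1,[0,0,-0.2],[0,0,0]],
    [-1,[0,0,-0.25],[0,0,0]],
    [-1,[0,0,-0.25],[0,0,0]],
    [-1,[0,0,-0.25],[0,0,0]],
    [-1,[0,0,-0.15],[0,0,0]],
    [-1,[0,0,0],[0,0,0]]
  ]
}}

```text
t: 6.0
ee_pos: [601.9, 30.8, 227.2]
orientation: [1.827, 2.047, 0.545]
ft_force: [0.7, -0.3, -5.4]
width: 39.8
grasp_force: 30.0
```

```bash
cat >> h.py <<'E'
FT=R.from_euler("z",6.7,degrees=True).as_matrix();OT=np.array([490.,-343.5,0])
TT=np.c_[FT[:,0],-FT[:,1],-FT[:,2]]
E
python3 - <<'E'
from h import *
st();plan(OT+FT@[4,0,120],TT,20)
E
```

```text
6.0 [601.9  30.8 227.2] [ 0.7 -0.3 -5.4] 39.8 30.0 [ 0.    0.22  2.04  0.15  0.37 -0.24]
row [-0.21, 0.061, 0.058] [0.026, -0.0259, 0.0973] x 20 path [[612.0, 11.0, 225.0], [640.0, -97.0, 207.0], [623.0, -204.0, 179.0], [564.0, -294.0, 145.0]] err [-0.5 -0.4 -0.2]
```

```bash
python3 - <<'E'
from h import *
plan(OT+FT@[4,0,210],TT,20)
P=np.load("top0.npy");print(P[115:150,425:460].reshape(-1,3)[np.nanargmax(P[115:150,425:460,2])])
E
```

```text
row [-0.203, 0.074, 0.014] [0.026, -0.0259, 0.0973] x 20 path [[611.0, 11.0, 230.0], [635.0, -93.0, 234.0], [618.0, -199.0, 229.0], [562.0, -291.0, 219.0]] err [ 0.5 -0.6  1.2]
[ 734.90352518 -199.33314492  154.66366723]
```

Call:
{"fn": "jog_arm", "kwargs": {
  "commands": [
    [-1,[-0.203,0.074,0.014],[0.026,-0.026,0.097]],
    [-1,[-0.203,0.074,0.014],[0.026,-0.026,0.097]],
    [-1,[-0.203,0.074,0.014],[0.026,-0.026,0.097]],
    [-1,[-0.203,0.074,0.014],[0.026,-0.026,0.097]],
    [-1,[-0.203,0.074,0.014],[0.026,-0.026,0.097]],
    [-1,[-0.203,0.074,0.014],[0.026,-0.026,0.097]],
    [-1,[-0.203,0.074,0.014],[0.026,-0.026,0.097]],
    [-1,[-0.203,0.074,0.014],[0.026,-0.026,0.097]],
    [-1,[-0.203,0.074,0.014],[0.026,-0.026,0.097]],
    [-1,[-0.203,0.074,0.014],[0.026,-0.026,0.097]]
  ]
}}

```text
t: 7.0
ee_pos: [625.5, -179.4, 227.5]
orientation: [2.657, 1.26, 0.305]
ft_force: [-0.3, -0.7, -5.5]
width: 39.6
grasp_force: 30.0
```

Call:
{"fn": "jog_arm", "kwargs": {
  "commands": [
    [-1,[-0.203,0.074,0.014],[0.026,-0.026,0.097]],
    [-1,[-0.203,0.074,0.014],[0.026,-0.026,0.097]],
    [-1,[-0.203,0.074,0.014],[0.026,-0.026,0.097]],
    [-1,[-0.203,0.074,0.014],[0.026,-0.026,0.097]],
    [-1,[-0.203,0.074,0.014],[0.026,-0.026,0.097]],
    [-1,[-0.203,0.074,0.014],[0.026,-0.026,0.097]],
    [-1,[-0.203,0.074,0.014],[0.026,-0.026,0.097]],
    [-1,[-0.203,0.074,0.014],[0.026,-0.026,0.097]],
    [-1,[-0.203,0.074,0.014],[0.026,-0.026,0.097]],
    [-1,[-0.203,0.074,0.014],[0.026,-0.026,0.097]]
  ]
}}

```text
t: 8.0
ee_pos: [495.3, -344.3, 208.8]
orientation: [3.136, 0.186, -0.006]
ft_force: [0.4, 0.3, -5.6]
width: 39.6
grasp_force: 30.0
```

Call:
{"fn": "jog_arm", "kwargs": {
  "commands": [
    [-1,[0,0,0],[0,0,0]],
    [-1,[0,0,0],[0,0,0]]
  ]
}}

```text
t: 8.2
ee_pos: [496.0, -344.0, 209.3]
orientation: [3.134, 0.191, -0.003]
ft_force: [-0.6, 0.7, -4.8]
width: 39.7
grasp_force: 30.0
```

```bash
python3 - <<'E'
from h import *
st();plan(OT+FT@[4,0,30],TT,9)
d=cam("wrist");P=cloud(d);cv2.imwrite("pics/w2.png",d["image"])
q=(P-OT)@FT;m=np.isfinite(P[...,2])&(abs(P[...,2]-20)<3)&(abs(q[...,0])<130)&(abs(q[...,1])<85)
print(m.sum(),np.percentile(q[m],[1,99],axis=0).round(1))
E
```

```text
8.2 [ 496.  -344.   209.3] [-0.6  0.7 -4.8] 39.7 30.0 [-0.62  0.41  1.69 -0.    1.05  0.83]
row [-0.002, -0.001, 0.199] [0.0002, 0.0003, 0.0007] x 9 path [[496.0, -344.0, 189.0], [495.0, -344.0, 150.0], [495.0, -344.0, 110.0], [494.0, -344.0, 70.0], [494.0, -343.0, 30.0]] err [-0.1 -0.4  0.2]
1944 [[-56.7 -71.7  17.3]
 [115.   68.3  21.4]]
```

Call:
{"fn": "jog_arm", "kwargs": {
  "commands": [
    [-1,[0,0,0.2],[0,0,0]],
    [-1,[0,0,0.25],[0,0,0]],
    [-1,[0,0,0.25],[0,0,0]],
    [-1,[0,0,0.25],[0,0,0]],
    [-1,[0,0,0.25],[0,0,0]],
    [-1,[0,0,0.25],[0,0,0]],
    [-1,[0,0,0.2],[0,0,0]],
    [-1,[0,0,0.1],[0,0,0]],
    [-1,[0,0,0.04],[0,0,0]],
    [-1,[0,0,0],[0,0,0]]
  ]
}}

```text
t: 9.25
ee_pos: [496.5, -344.3, 31.6]
orientation: [3.133, 0.192, -0.002]
ft_force: [0.1, -0.6, -5.7]
width: 39.7
grasp_force: 30.0
```

Call:
{"fn": "jog_arm", "kwargs": {
  "commands": [
    [-1,[0,0,0.04],[0,0,0]],
    [-1,[0,0,0.03],[0,0,0]],
    [-1,[0,0,0.02],[0,0,0]],
    [-1,[0,0,0.02],[0,0,0]],
    [-1,[0,0,0],[0,0,0]]
  ]
}}

```text
t: 9.75
ee_pos: [495.8, -344.5, 20.5]
orientation: [3.134, 0.191, -0.002]
ft_force: [-0.9, -0.1, -4.9]
width: 39.7
grasp_force: 30.0
```

Call:
{"fn": "jog_arm", "kwargs": {
  "commands": [
    [-1,[0,0,0.02],[0,0,0]],
    [-1,[0,0,0.015],[0,0,0]],
    [-1,[0,0,0.01],[0,0,0]],
    [-1,[0,0,0],[0,0,0]]
  ]
}}

```text
t: 10.15
ee_pos: [495.9, -344.4, 15.9]
orientation: [3.134, 0.191, -0.003]
ft_force: [-0.5, 0.5, -5.5]
width: 39.8
grasp_force: 30.0
```

Call:
{"fn": "jog_arm", "kwargs": {
  "commands": [
    [-1,[0,0,0.01],[0,0,0]],
    [-1,[0,0,0],[0,0,0]]
  ]
}}

```text
t: 10.35
ee_pos: [496.0, -344.4, 15.0]
orientation: [3.134, 0.191, -0.002]
ft_force: [0.5, 0.2, -5.1]
width: 40.1
grasp_force: 30.0
```

Call:
{"fn": "jog_arm", "kwargs": {
  "commands": [
    [-1,[0,0,0.008],[0,0,0]],
    [-1,[0,0,0],[0,0,0]]
  ]
}}

```text
t: 10.55
ee_pos: [496.1, -344.5, 14.4]
orientation: [3.133, 0.191, -0.002]
ft_force: [-0.5, -0.2, -3.9]
width: 40.1
grasp_force: 30.0
```

Call:
{"fn": "jog_arm", "kwargs": {
  "commands": [
    [-1,[0,0,0.007],[0,0,0]],
    [-1,[0,0,0],[0,0,0]]
  ]
}}

```text
t: 10.75
ee_pos: [496.1, -344.5, 14.3]
orientation: [3.133, 0.191, -0.002]
ft_force: [-3.0, 1.1, 4.8]
width: 40.1
grasp_force: 30.0
```

Call:
{"fn": "jog_arm", "kwargs": {
  "commands": [
    [-1,[0,0,0.005],[0,0,0]],
    [-1,[0,0,0],[0,0,0]]
  ]
}}

```text
t: 10.95
ee_pos: [496.1, -344.6, 14.3]
orientation: [3.133, 0.191, -0.002]
ft_force: [-3.2, 3.0, 10.0]
width: 39.8
grasp_force: 30.0
```

Contact felt, so I'll release partly and retreat.

Call:
{"fn": "jog_arm", "kwargs": {
  "commands": [
    [-0.02,[0,0,0],[0,0,0]],
    [0.35,[0,0,0],[0,0,0]],
    [0.35,[0,0,0],[0,0,0]],
    [0.35,[0,0,0],[0,0,0]],
    [0.35,[0,0,-0.1],[0,0,0]],
    [0.35,[0,0,-0.25],[0,0,0]],
    [0.35,[0,0,-0.4],[0,0,0]],
    [0.35,[0,0,-0.4],[0,0,0]],
    [0.35,[0,0,-0.3],[0,0,0]],
    [-1,[0,0,0],[0,0,0]]
  ]
}}

```text
t: 11.95
ee_pos: [498.7, -345.9, 163.5]
orientation: [3.128, 0.191, 0.009]
ft_force: [1.0, -0.0, -0.1]
width: 54.7
grasp_force: 0.0
```

```bash
cat >> h.py <<'E'
D=np.c_[FR[:,1],R.from_euler("z",6.5,degrees=True).as_matrix()[:,0],[0,0,-1]]
KEY=np.array([514.2,-26.9,64.])
E
python3 - <<'E'
from h import *
st();plan(KEY+[0,0,60],D,15)
d=cam("wrist");P=cloud(d)
q=(P-OT)@FT;m=np.isfinite(P[...,2])&(abs(P[...,2]-44)<4)&(abs(q[...,0])<130)&(abs(q[...,1])<85)
print(m.sum(),np.median(P[m][:,2]),cv2.minAreaRect(q[m][:,:2].astype(np.float32)))
E
```

```text
11.95 [ 498.7 -345.9  163.5] [ 1.  -0.  -0.1] 54.7 0.0 [-0.62  0.46  1.72 -0.    0.95  0.83]
row [0.185, -0.147, 0.026] [0.0009, 0.0002, -0.1326] x 15 path [[515.0, -329.0, 161.0], [553.0, -270.0, 153.0], [571.0, -201.0, 145.0], [567.0, -131.0, 137.0], [542.0, -65.0, 129.0]] err [ 0.2  0.1 -0.1]
8317 43.80958576282376 ((2.3088302612304688, -1.9945392608642578), (160.2313995361328, 40.11653137207031), 0.3188541829586029)
```

The prism lies flat and centred in the tray (top 43.8 mm). Next is the zero key, with the fingers shut.

Call:
{"fn": "jog_arm", "kwargs": {
  "commands": [
    [-1,[0.185,-0.147,0.026],[0,0,-0.133]],
    [-1,[0.185,-0.147,0.026],[0,0,-0.133]],
    [-1,[0.185,-0.147,0.026],[0,0,-0.133]],
    [-1,[0.185,-0.147,0.026],[0,0,-0.133]],
    [-1,[0.185,-0.147,0.026],[0,0,-0.133]],
    [-1,[0.185,-0.147,0.026],[0,0,-0.133]],
    [-1,[0.185,-0.147,0.026],[0,0,-0.133]],
    [-1,[0.185,-0.147,0.026],[0,0,-0.133]],
    [-1,[0.185,-0.147,0.026],[0,0,-0.133]],
    [-1,[0.185,-0.147,0.026],[0,0,-0.133]]
  ]
}}

```text
t: 13.0
ee_pos: [563.6, -127.8, 129.9]
orientation: [-2.618, -1.735, 0.006]
ft_force: [-0.4, -0.5, 0.5]
width: 0.5
grasp_force: 0.0
```

Call:
{"fn": "jog_arm", "kwargs": {
  "commands": [
    [-1,[0.185,-0.147,0.026],[0,0,-0.133]],
    [-1,[0.185,-0.147,0.026],[0,0,-0.133]],
    [-1,[0.185,-0.147,0.026],[0,0,-0.133]],
    [-1,[0.185,-0.147,0.026],[0,0,-0.133]],
    [-1,[0.185,-0.147,0.026],[0,0,-0.133]],
    [-1,[0,0,0],[0,0,0]],
    [-1,[0,0,0],[0,0,0]]
  ]
}}

```text
t: 13.7
ee_pos: [510.6, -25.1, 117.7]
orientation: [-2.088, -2.347, 0.005]
ft_force: [-1.0, -0.3, 0.0]
width: 0.3
grasp_force: 0.0
```

```bash
python3 - <<'E'
from h import *
st();plan(KEY+[0,0,4],D,6)
d=cam("wrist");P=cloud(d)
c=np.linalg.norm(P[...,:2]-KEY[:2],axis=2);m=(c<30)&(abs(P[...,2]-64)<3)
print(m.sum(),P[m].mean(0), np.median(P[m][:,2]) if m.any() else 0)
E
```

```text
13.7 [510.6 -25.1 117.7] [-1.  -0.3  0. ] 0.3 0.0 [-0.07  0.42  1.95 -0.    0.78 -0.18]
row [-0.004, 0.006, 0.083] [-0.0006, 0.0004, 0.0007] x 6 path [[511.0, -25.0, 109.0], [512.0, -26.0, 101.0], [512.0, -26.0, 93.0], [513.0, -26.0, 85.0], [514.0, -27.0, 76.0], [514.0, -27.0, 68.0]] err [ 0.2 -0.2 -0.1]
1233 [513.83482829 -23.71362631  63.58626738] 63.64068442662108
```

Call:
{"fn": "jog_arm", "kwargs": {
  "commands": [
    [-1,[0,0.006,0.083],[0,0,0]],
    [-1,[0,0.006,0.083],[0,0,0]],
    [-1,[0,0.006,0.083],[0,0,0]],
    [-1,[0,0.006,0.083],[0,0,0]],
    [-1,[0,0.006,0.083],[0,0,0]],
    [-1,[0,0,0.05],[0,0,0]],
    [-1,[0,0,0.04],[0,0,0]],
    [-1,[0,0,0],[0,0,0]]
  ]
}}

```text
t: 14.55
ee_pos: [513.5, -24.9, 67.3]
orientation: [-2.087, -2.348, 0.005]
ft_force: [-0.2, -0.2, -0.6]
width: 0.5
grasp_force: 0.0
```

Call:
{"fn": "jog_arm", "kwargs": {
  "commands": [
    [-1,[0,0,0.03],[0,0,0]],
    [-1,[0,0,0.02],[0,0,0]],
    [-1,[0,0,0],[0,0,0]]
  ]
}}

```text
t: 14.85
ee_pos: [514.2, -24.9, 63.0]
orientation: [2.086, 2.348, -0.003]
ft_force: [0.5, 0.9, 2.1]
width: 0.8
grasp_force: 1.1
```

Call:
{"fn": "jog_arm", "kwargs": {
  "commands": [
    [-1,[0,0,0.02],[0,0,0]],
    [-1,[0,0,0.02],[0,0,0]],
    [-1,[0,0,0.01],[0,0,0]],
    [-1,[0,0,0],[0,0,0]]
  ]
}}

```text
t: 15.25
ee_pos: [514.2, -24.9, 58.3]
orientation: [2.086, 2.348, -0.003]
ft_force: [-0.8, 0.3, 8.9]
width: 0.5
grasp_force: 3.9
```

Call:
{"fn": "jog_arm", "kwargs": {
  "commands": [
    [-1,[0,0,0.01],[0,0,0]],
    [-1,[0,0,0],[0,0,0]]
  ]
}}

```text
t: 15.45
ee_pos: [514.3, -24.9, 58.1]
orientation: [2.086, 2.347, -0.003]
ft_force: [-3.4, 0.9, 18.3]
width: 0.3
grasp_force: 9.0
```

Fully pressed (bottomed at 58.1 mm, 18 N). I'll release and rise.

Call:
{"fn": "jog_arm", "kwargs": {
  "commands": [
    [-1,[0,0,-0.05],[0,0,0]],
    [-1,[0,0,-0.15],[0,0,0]],
    [-1,[0,0,-0.3],[0,0,0]],
    [-1,[0,0,-0.4],[0,0,0]],
    [-1,[0,0,-0.4],[0,0,0]],
    [-1,[0,0,-0.4],[0,0,0]],
    [-1,[0,0,-0.2],[0,0,0]]
  ]
}}

```text
t: 16.15
ee_pos: [515.2, -24.6, 250.0]
orientation: [2.084, 2.345, -0.0]
ft_force: [1.1, -0.4, -0.1]
width: 0.8
grasp_force: 0.0
```

```bash
cat >> h.py <<'E'
FK=fr(-0.3,30);OK=np.array([490.8,326.5,30.])
E
python3 - <<'E'
from h import *
st();plan(OK+FK@[0,0,290],tool(FK),15)
E
```

```text
16.15 [515.2 -24.6 250. ] [ 1.1 -0.4 -0.1] 0.8 0.0 [-0.07  0.23  1.85 -0.    1.07 -0.19]
row [0.241, -0.091, -0.046] [-0.0442, -0.0025, 0.0103] x 15 path [[503.0, -2.0, 255.0], [468.0, 67.0, 266.0], [433.0, 137.0, 274.0], [399.0, 208.0, 279.0], [367.0, 280.0, 281.0]] err [ 0.5  0.3 -0.3]
```

Call:
{"fn": "jog_arm", "kwargs": {
  "commands": [
    [-0.1,[0.241,-0.091,-0.046],[-0.044,-0.0025,0.01]],
    [-0.1,[0.241,-0.091,-0.046],[-0.044,-0.0025,0.01]],
    [-0.1,[0.241,-0.091,-0.046],[-0.044,-0.0025,0.01]],
    [-0.1,[0.241,-0.091,-0.046],[-0.044,-0.0025,0.01]],
    [-0.1,[0.241,-0.091,-0.046],[-0.044,-0.0025,0.01]],
    [-0.1,[0.241,-0.091,-0.046],[-0.044,-0.0025,0.01]],
    [-0.1,[0.241,-0.091,-0.046],[-0.044,-0.0025,0.01]],
    [-0.1,[0.241,-0.091,-0.046],[-0.044,-0.0025,0.01]],
    [-0.1,[0.241,-0.091,-0.046],[-0.044,-0.0025,0.01]],
    [-0.1,[0.241,-0.091,-0.046],[-0.044,-0.0025,0.01]]
  ]
}}

```text
t: 17.15
ee_pos: [397.4, 208.6, 276.4]
orientation: [1.994, 2.071, 0.354]
ft_force: [-0.1, -0.4, -0.1]
width: 39.9
grasp_force: 0.0
```

Call:
{"fn": "jog_arm", "kwargs": {
  "commands": [
    [-0.1,[0.241,-0.091,-0.046],[-0.044,-0.0025,0.01]],
    [-0.1,[0.241,-0.091,-0.046],[-0.044,-0.0025,0.01]],
    [-0.1,[0.241,-0.091,-0.046],[-0.044,-0.0025,0.01]],
    [-0.1,[0.241,-0.091,-0.046],[-0.044,-0.0025,0.01]],
    [-0.1,[0.241,-0.091,-0.046],[-0.044,-0.0025,0.01]],
    [-0.1,[0,0,0],[0,0,0]],
    [-0.1,[0,0,0],[0,0,0]]
  ]
}}

```text
t: 17.85
ee_pos: [344.1, 327.4, 278.0]
orientation: [1.93, 1.931, 0.508]
ft_force: [-0.6, -0.2, 0.2]
width: 39.6
grasp_force: 0.0
```

```bash
python3 - <<'E'
from h import *
st()
d=cam("wrist");cv2.imwrite("pics/w3.png",d["image"]);P=cloud(d);np.save("w3.npy",P)
h=cv2.cvtColor(d["image"],cv2.COLOR_BGR2HSV);Q=(P-OK)@FK
o=((h[...,0]<14)&(h[...,1]>120)&np.isfinite(P[...,2]))
q=Q[o&(abs(Q[...,0])<18)&(Q[...,2]>-10)&(abs(Q[...,1])<70)]
print(len(q),np.percentile(q,[0.5,5,50,95,99.5],axis=0).round(1))
e=q[q[:,2]>100];
A=np.c_[e[:,1],e[:,2],np.ones(len(e))];print("face fit",np.linalg.lstsq(A,e[:,0],rcond=None)[0])
E
```

```text
17.85 [344.1 327.4 278. ] [-0.6 -0.2  0.2] 39.6 0.0 [ 1.01  0.03  2.12 -0.62  0.81  1.4 ]
1147 [[-1.730e+01 -5.130e+01  8.360e+01]
 [-1.200e+01 -4.350e+01  1.505e+02]
 [-2.000e-01  1.440e+01  1.522e+02]
 [ 3.600e+00  4.540e+01  4.102e+02]
 [ 4.600e+00  4.790e+01  4.104e+02]]
face fit [-2.44321234e-03 -2.44853000e-02  3.93828883e+00]
```

View pics/w3.png

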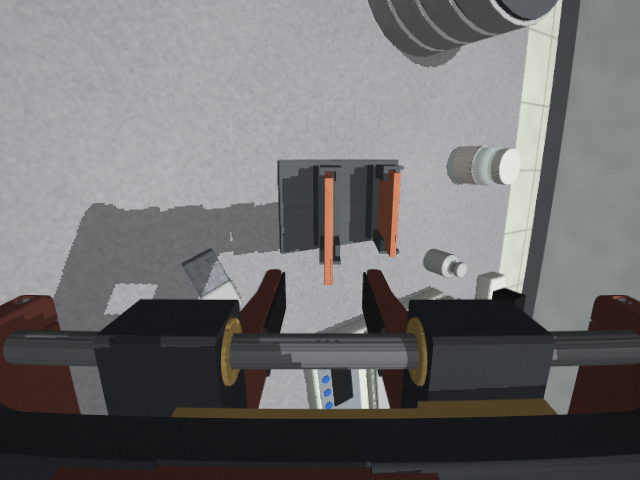

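The tall tile appears edge-on at (328,228), between the fingers; the short one is at (390,213). I'll fit its top edge.

```bash
python3 - <<'E'
from h import *
P=np.load("w3.npy");Q=(P-OK)@FK;h=cv2.cvtColor(cv2.imread("pics/w3.png"),cv2.COLOR_BGR2HSV)
o=((h[...,0]<14)&(h[...,1]>120)&np.isfinite(P[...,2]))&(abs(Q[...,0])<15)&(abs(Q[...,2]-150)<8)&(abs(Q[...,1])<65)
q=Q[o];print(len(q),cv2.minAreaRect(q[:,:2].astype(np.float32)),np.median(q[:,2]))
e=q;print(np.percentile(e,[1,50,99],axis=0).round(1), np.polyfit(e[:,1],e[:,0],1))
plan(OK+FK@[0,0,170],tool(FK),8)
E
```

```text
882 ((0.13873887062072754, -2.0262222290039062), (7.432400226593018, 99.62357330322266), 0.36332279443740845) 151.9884892622394
[[ -3.6 -50.5 150.1]
 [  0.2   0.3 152. ]
 [  3.9  47.1 153.6]] [-0.00121178  0.23773118]
row [0.0, 0.004, 0.147] [-0.0011, -0.0, 0.0006] x 8 path [[352.0, 327.0, 266.0], [367.0, 327.0, 240.0], [383.0, 327.0, 215.0], [398.0, 327.0, 190.0]] err [-0.  -0.4  0.4]
```

```bash
sed -i 's/490.8,326.5,30./490.9,324.6,30.6/' h.py; python3 - <<'E'
from h import *
plan(OK+FK@[0,0,165],tool(FK),10)
E
```

```text
row [-0.002, 0.003, 0.123] [-0.0009, -0.0, 0.0005] x 10 path [[351.0, 327.0, 268.0], [364.0, 326.0, 246.0], [376.0, 326.0, 225.0], [389.0, 325.0, 204.0], [402.0, 325.0, 183.0]] err [-0.1 -0.5 -0.6]
```

Call:
{"fn": "jog_arm", "kwargs": {
  "commands": [
    [-0.1,[-0.003,0.003,0.123],[-0.001,0,0]],
    [-0.1,[-0.003,0.003,0.123],[-0.001,0,0]],
    [-0.1,[-0.003,0.003,0.123],[-0.001,0,0]],
    [-0.1,[-0.003,0.003,0.123],[-0.001,0,0]],
    [-0.1,[-0.003,0.003,0.123],[-0.001,0,0]],
    [-0.1,[-0.003,0.003,0.123],[-0.001,0,0]],
    [-0.1,[-0.003,0.003,0.123],[-0.001,0,0]],
    [-0.1,[-0.003,0.003,0.123],[-0.001,0,0]],
    [-0.1,[-0.003,0.003,0.123],[-0.001,0,0]],
    [-0.1,[-0.003,0.003,0.123],[-0.001,0,0]]
  ]
}}

```text
t: 18.9
ee_pos: [409.1, 324.3, 172.4]
orientation: [1.927, 1.924, 0.517]
ft_force: [-0.2, -1.0, -1.0]
width: 39.2
grasp_force: 0.0
```

Call:
{"fn": "jog_arm", "kwargs": {
  "commands": [
    [-0.1,[0,0,0],[0,0,0]],
    [-0.1,[0,0,0],[0,0,0]]
  ]
}}

```text
t: 19.1
ee_pos: [408.6, 324.0, 172.9]
orientation: [1.927, 1.923, 0.515]
ft_force: [-0.3, -0.2, 0.4]
width: 39.5
grasp_force: 0.0
```

```bash
python3 - <<'E'
from h import *
st();plan(OK+FK@[0,0,111],tool(FK),6)
o=get_obs();print(FK.T@(o["ee_pos"]-OK))
E
```

```text
19.1 [408.6 324.  172.9] [-0.3 -0.2  0.4] 39.5 0.0 [ 0.88  0.27  2.15 -0.86  0.54  1.59]
row [0.002, 0.0, 0.089] [0.0003, -0.0001, 0.0006] x 6 path [[413.0, 324.0, 165.0], [418.0, 324.0, 158.0], [422.0, 325.0, 150.0], [426.0, 325.0, 142.0], [431.0, 325.0, 134.0], [435.0, 325.0, 127.0]] err [-0.   0.2 -0. ]
[-8.58529765e-02 -9.84972541e-01  1.64410542e+02]
```

Call:
{"fn": "jog_arm", "kwargs": {
  "commands": [
    [-0.1,[0.002,0,0.09],[0,0,0]],
    [-0.1,[0.002,0,0.09],[0,0,0]],
    [-0.1,[0.002,0,0.09],[0,0,0]],
    [-0.1,[0.002,0,0.09],[0,0,0]],
    [-0.1,[0.002,0,0.09],[0,0,0]],
    [-0.1,[0.002,0,0.09],[0,0,0]],
    [-0.1,[0,0,0],[0,0,0]]
  ]
}}

```text
t: 19.8
ee_pos: [435.9, 324.9, 125.3]
orientation: [1.928, 1.923, 0.514]
ft_force: [0.3, -0.4, -0.1]
width: 39.5
grasp_force: 0.0
```

Call:
{"fn": "jog_arm", "kwargs": {
  "commands": [
    [-1,[0,0,0],[0,0,0]],
    [-1,[0,0,0],[0,0,0]],
    [-1,[0,0,0],[0,0,0]],
    [-1,[0,0,0],[0,0,0]],
    [-1,[0,0,0],[0,0,0]],
    [-1,[0,0,0],[0,0,0]]
  ]
}}

```text
t: 20.4
ee_pos: [435.5, 325.4, 126.9]
orientation: [1.927, 1.923, 0.517]
ft_force: [-3.4, 0.0, 4.7]
width: 8.0
grasp_force: 30.0
```

```bash
python3 - <<'E'
from h import *
st();o=get_obs();print(FK.T@(o["ee_pos"]-OK))
print((tool(FK).T@R.from_rotvec(o["orientation"]).as_matrix()).round(4))
E
```

```text
20.4 [435.5 325.4 126.9] [-3.4  0.   4.7] 8.0 30.0 [ 0.83  0.38  2.14 -1.02  0.45  1.73]
[  0.17801045   0.5415359  111.03796594]
[[ 1.      0.0028  0.0015]
 [-0.0028  1.      0.002 ]
 [-0.0014 -0.002   1.    ]]
```

Gripped at 8.0 mm. Now I'll draw it straight out along its plane.

Call:
{"fn": "jog_arm", "kwargs": {
  "commands": [
    [-1,[0,0,-0.03],[0,0,0]],
    [-1,[0,0,-0.07],[0,0,0]],
    [-1,[0,0,-0.1],[0,0,0]],
    [-1,[0,0,-0.15],[0,0,0]],
    [-1,[0,0,-0.15],[0,0,0]],
    [-1,[0,0,-0.15],[0,0,0]],
    [-1,[0,0,-0.15],[0,0,0]],
    [-1,[0,0,-0.15],[0,0,0]],
    [-1,[0,0,-0.1],[0,0,0]],
    [-1,[0,0,-0.05],[0,0,0]]
  ]
}}

```text
t: 21.4
ee_pos: [380.0, 325.5, 222.6]
orientation: [1.927, 1.923, 0.518]
ft_force: [-0.2, -0.5, -3.0]
width: 7.6
grasp_force: 30.0
```

```bash
python3 - <<'E'
from h import *
st();o=get_obs();print(FK.T@(o["ee_pos"]-OK))
T=R.from_rotvec(o["orientation"]).as_matrix()
print("tile foot",o["ee_pos"]+T@[0,0,111])
plan(OR+FR@[4,0,111+110],tool(FR),20)
E
```

```text
21.4 [380.  325.5 222.6] [-0.2 -0.5 -3. ] 7.6 30.0 [ 0.94  0.15  2.15 -0.73  0.65  1.49]
[-2.75155365e-02  3.28984933e-01  2.21678705e+02]
tile foot [435.74314523 325.40443773 126.55440715]
row [-0.151, 0.082, 0.012] [0.0001, 0.0037, -0.0064] x 20 path [[388.0, 310.0, 226.0], [427.0, 235.0, 241.0], [469.0, 162.0, 256.0], [513.0, 89.0, 272.0]] err [-0.5 -0.8  0.6]
```

Call:
{"fn": "jog_arm", "kwargs": {
  "commands": [
    [-1,[-0.151,0.082,0.012],[0,0.0037,-0.0064]],
    [-1,[-0.151,0.082,0.012],[0,0.0037,-0.0064]],
    [-1,[-0.151,0.082,0.012],[0,0.0037,-0.0064]],
    [-1,[-0.151,0.082,0.012],[0,0.0037,-0.0064]],
    [-1,[-0.151,0.082,0.012],[0,0.0037,-0.0064]],
    [-1,[-0.151,0.082,0.012],[0,0.0037,-0.0064]],
    [-1,[-0.151,0.082,0.012],[0,0.0037,-0.0064]],
    [-1,[-0.151,0.082,0.012],[0,0.0037,-0.0064]],
    [-1,[-0.151,0.082,0.012],[0,0.0037,-0.0064]],
    [-1,[-0.151,0.082,0.012],[0,0.0037,-0.0064]]
  ]
}}

```text
t: 22.4
ee_pos: [460.9, 175.4, 252.2]
orientation: [1.876, 1.985, 0.531]
ft_force: [-0.4, 0.2, -2.2]
width: 7.6
grasp_force: 30.0
```

Call:
{"fn": "jog_arm", "kwargs": {
  "commands": [
    [-1,[-0.151,0.082,0.012],[0,0.0037,-0.0064]],
    [-1,[-0.151,0.082,0.012],[0,0.0037,-0.0064]],
    [-1,[-0.151,0.082,0.012],[0,0.0037,-0.0064]],
    [-1,[-0.151,0.082,0.012],[0,0.0037,-0.0064]],
    [-1,[-0.151,0.082,0.012],[0,0.0037,-0.0064]],
    [-1,[-0.151,0.082,0.012],[0,0.0037,-0.0064]],
    [-1,[-0.151,0.082,0.012],[0,0.0037,-0.0064]],
    [-1,[-0.151,0.082,0.012],[0,0.0037,-0.0064]],
    [-1,[-0.151,0.082,0.012],[0,0.0037,-0.0064]],
    [-1,[-0.151,0.082,0.012],[0,0.0037,-0.0064]]
  ]
}}

```text
t: 23.4
ee_pos: [549.7, 31.5, 282.8]
orientation: [1.824, 2.046, 0.547]
ft_force: [0.6, 1.2, -3.9]
width: 8.1
grasp_force: 30.0
```

Call:
{"fn": "jog_arm", "kwargs": {
  "commands": [
    [-1,[0,0,0],[0,0,0]],
    [-1,[0,0,0],[0,0,0]]
  ]
}}

```text
t: 23.6
ee_pos: [549.4, 32.0, 282.7]
orientation: [1.825, 2.044, 0.547]
ft_force: [-0.7, 0.0, -3.2]
width: 8.3
grasp_force: 30.0
```

```bash
python3 - <<'E'
from h import *
st();o=get_obs();print(FR.T@(o["ee_pos"]-OR))
plan(OR+FR@[10,0,111+80],tool(FR),5)
d=cam("wrist");cv2.imwrite("pics/w4.png",d["image"]);P=cloud(d);np.save("w4.npy",P)
Q=(P-OR)@FR;h=cv2.cvtColor(d["image"],cv2.COLOR_BGR2HSV)
ok=np.isfinite(P[...,2]);T=R.from_rotvec(o["orientation"]).as_matrix()
org=ok&(h[...,0]<14)&(h[...,1]>120)&(abs(Q[...,0])<30)&(Q[...,2]>100)&(Q[...,2]<265)
q=(P[org]-o["ee_pos"])@T;print("tile in tool",len(q),np.percentile(q,[1,5,50,95,99],axis=0).round(1).tolist())
for s in(1,-1):
    g=ok&(abs(Q[...,1]*s-36)<12)&(abs(Q[...,0])<12)&(Q[...,2]>45)&(Q[...,2]<92)
    q=Q[g];print("upr",len(q),np.percentile(q,[2,50,98],axis=0).round(1).tolist() if len(q) else 0)
    g=ok&(abs(Q[...,1]*s-36)<12)&(Q[...,0]>8)&(Q[...,0]<65)&(abs(Q[...,2])<6)
    q=Q[g];print("ledge",len(q),np.percentile(q,[2,50,98],axis=0).round(1).tolist() if len(q) else 0)
E
```

```text
23.6 [549.4  32.  282.7] [-0.7  0.  -3.2] 8.3 30.0 [ 0.01  0.05  2.09  0.11  0.49 -0.19]
[  2.8341979   -1.021485   220.86288132]
row [0.002, 0.014, 0.06] [-0.0, 0.0002, -0.0001] x 5 path [[554.0, 33.0, 278.0], [558.0, 33.0, 274.0], [562.0, 34.0, 269.0], [566.0, 35.0, 265.0], [570.0, 35.0, 260.0]] err [-0.1 -0.  -0.2]
tile in tool 4516 [[-37.4, -11.6, -42.1], [-31.9, -8.5, -41.5], [11.9, 0.1, -40.3], [48.9, 8.8, -4.4], [49.0, 12.0, 58.3]]
upr 54 [[-5.6, 30.0, 48.5], [-4.6, 39.2, 84.7], [-2.5, 42.2, 86.7]]
ledge 586 [[10.1, 28.5, -1.9], [34.7, 35.3, -0.1], [58.9, 41.9, 1.6]]
upr 0 0
ledge 460 [[16.2, -43.0, -1.9], [37.5, -35.9, -0.2], [59.5, -29.5, 1.5]]
```

View pics/w4.png

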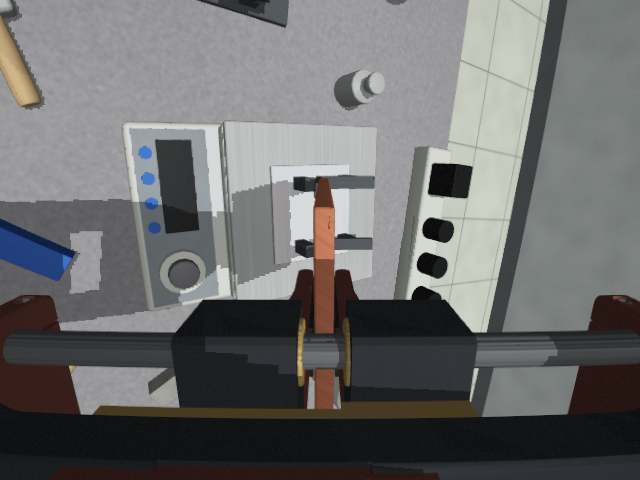

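The view shows the tile at (325,270) held squarely, above the ledges at v≈183 and 244. In the tool frame its centre is about -1 mm in x, with the foot about 109–111 mm ahead.

Call:
{"fn": "jog_arm", "kwargs": {
  "commands": [
    [-1,[0.002,0.007,0.1],[0,0,0]],
    [-1,[0.002,0.007,0.13],[0,0,0]],
    [-1,[0.002,0.007,0.13],[0,0,0]],
    [-1,[0.002,0.007,0.13],[0,0,0]],
    [-1,[0.002,0.007,0.13],[0,0,0]],
    [-1,[0.002,0.007,0.12],[0,0,0]],
    [-1,[0.002,0,0.1],[0,0,0]],
    [-1,[0,0,0.07],[0,0,0]],
    [-1,[0,0,0],[0,0,0]],
    [-1,[0,0,0],[0,0,0]]
  ]
}}

```text
t: 24.65
ee_pos: [598.9, 39.1, 206.9]
orientation: [1.823, 2.044, 0.549]
ft_force: [-0.2, -0.6, -3.0]
width: 7.9
grasp_force: 30.0
```

```bash
python3 - <<'E'
from h import *
st();o=get_obs();print(FR.T@(o["ee_pos"]-OR),FR.T@o["ft_force"])
T=R.from_rotvec(o["orientation"]).as_matrix();print((tool(FR).T@T).round(4))
d=cam("wrist");P=cloud(d);h=cv2.cvtColor(d["image"],cv2.COLOR_BGR2HSV)
q=(P-o["ee_pos"])@T
g=np.isfinite(P[...,2])&(h[...,0]<14)&(h[...,1]>120)&(abs(q[...,1])<7)&(abs(q[...,2]+40)<6)
e=q[g];print("edge",np.percentile(e,[1,50,99],axis=0).round(1).tolist())
Q=(P-OR)@FR;ok=np.isfinite(P[...,2])
for s in(1,-1):
    g=ok&(abs(Q[...,1]*s-36)<12)&(Q[...,0]>12)&(Q[...,0]<65)&(abs(Q[...,2])<6)
    q=Q[g];print("ledge",len(q),np.percentile(q,[2,50,98],axis=0).round(1).tolist() if len(q) else 0)
d=cam("side");cv2.imwrite("pics/s5.png",cv2.resize(d["image"][150:300,190:390],(800,600),interpolation=cv2.INTER_CUBIC))
E
```

```text
24.65 [598.9  39.1 206.9] [-0.2 -0.6 -3. ] 7.9 30.0 [ 0.02  0.25  2.06  0.15  0.31 -0.22]
[  8.19293892   0.50439408 130.19713774] [-1.74621954 -0.53495988 -2.50025576]
[[ 1.0e+00  7.0e-04 -5.0e-04]
 [-7.0e-04  1.0e+00  1.7e-03]
 [ 5.0e-04 -1.7e-03  1.0e+00]]
edge [[-37.8, -5.7, -42.5], [17.2, 0.1, -40.5], [48.8, 5.8, -35.9]]
ledge 882 [[15.7, 28.8, -3.1], [37.2, 35.8, -0.1], [58.9, 42.4, 1.4]]
ledge 585 [[18.9, -43.2, -3.9], [42.8, -34.4, -0.2], [59.1, -29.5, 1.3]]
```

View pics/s5.png

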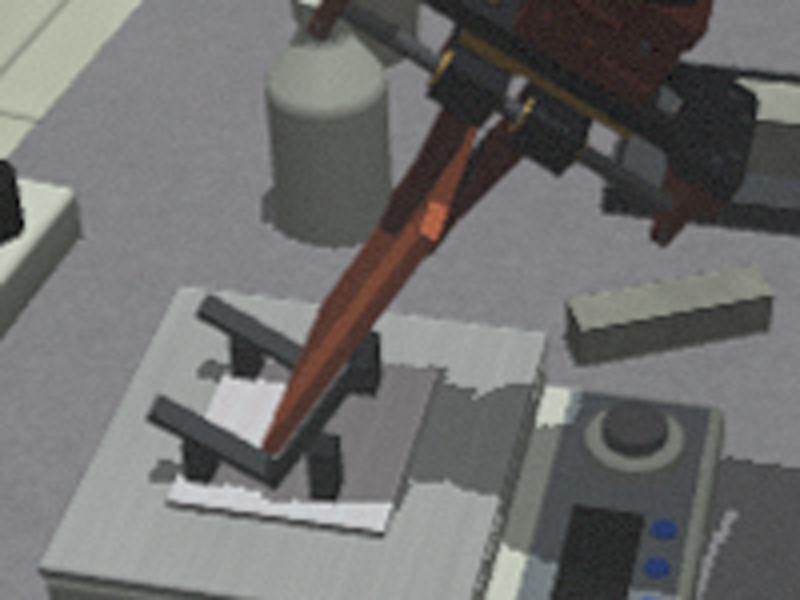

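The side view shows the tile parallel to the uprights, its foot (270,445) just ahead of the corner. I'll descend close, then shift onto the uprights.

Call:
{"fn": "jog_arm", "kwargs": {
  "commands": [
    [-1,[0,0,0.05],[0,0,0]],
    [-1,[0,0,0.05],[0,0,0]],
    [-1,[0,0,0.04],[0,0,0]],
    [-1,[0,0,0.02],[0,0,0]],
    [-1,[0,0,0],[0,0,0]]
  ]
}}

```text
t: 25.25
ee_pos: [606.8, 40.1, 192.5]
orientation: [1.824, 2.045, 0.548]
ft_force: [-0.1, 0.2, -3.2]
width: 8.3
grasp_force: 30.0
```

Call:
{"fn": "jog_arm", "kwargs": {
  "commands": [
    [-1,[0,-0.015,0],[0,0,0]],
    [-1,[0,-0.01,0],[0,0,0]],
    [-1,[0,0,0],[0,0,0]]
  ]
}}

```text
t: 25.55
ee_pos: [604.5, 39.8, 191.7]
orientation: [1.823, 2.044, 0.549]
ft_force: [1.1, -0.3, -3.0]
width: 8.0
grasp_force: 30.0
```

```bash
python3 - <<'E'
from h import *
st();o=get_obs();print(FR.T@(o["ee_pos"]-OR),FR.T@o["ft_force"],o["moment"])
E
```

```text
25.55 [604.5  39.8 191.7] [ 1.1 -0.3 -3. ] 8.0 30.0 [ 0.02  0.28  2.06  0.16  0.28 -0.24]
[  5.45658766   0.57341333 114.28477224] [-0.59850313 -0.47377302 -3.17064215] [-0.07097557  0.68042082 -0.02603195]
```

Call:
{"fn": "jog_arm", "kwargs": {
  "commands": [
    [-1,[0,-0.008,0],[0,0,0]],
    [-1,[0,0,0],[0,0,0]],
    [-1,[0,0,0],[0,0,0]]
  ]
}}

```text
t: 25.85
ee_pos: [604.1, 39.7, 191.5]
orientation: [1.823, 2.044, 0.549]
ft_force: [0.4, 0.1, -3.3]
width: 7.8
grasp_force: 30.0
```

Call:
{"fn": "jog_arm", "kwargs": {
  "commands": [
    [-1,[0,-0.006,0],[0,0,0]],
    [-1,[0,0,0],[0,0,0]],
    [-1,[0,0,0],[0,0,0]]
  ]
}}

```text
t: 26.15
ee_pos: [603.5, 39.7, 191.1]
orientation: [1.823, 2.044, 0.549]
ft_force: [-0.1, -0.4, -3.2]
width: 7.8
grasp_force: 30.0
```

```bash
python3 - <<'E'
from h import *
st();o=get_obs();print(FR.T@(o["ee_pos"]-OR),FR.T@o["ft_force"],o["moment"])
E
```

```text
26.15 [603.5  39.7 191.1] [-0.1 -0.4 -3.2] 7.8 30.0 [ 0.02  0.28  2.06  0.16  0.28 -0.24]
[  4.32350278   0.55167963 114.19651373] [-1.72280373 -0.34250558 -2.75137629] [-0.16946605  0.68128283  0.04341403]
```

Call:
{"fn": "jog_arm", "kwargs": {
  "commands": [
    [-1,[0,-0.006,0],[0,0,0]],
    [-1,[0,0,0],[0,0,0]],
    [-1,[0,0,0],[0,0,0]]
  ]
}}

```text
t: 26.45
ee_pos: [603.2, 39.7, 190.9]
orientation: [1.823, 2.044, 0.549]
ft_force: [1.2, 0.2, -3.6]
width: 7.8
grasp_force: 30.0
```

Call:
{"fn": "jog_arm", "kwargs": {
  "commands": [
    [-1,[0,-0.006,0],[0,0,0]],
    [-1,[0,0,0],[0,0,0]],
    [-1,[0,0,0],[0,0,0]]
  ]
}}

```text
t: 26.75
ee_pos: [603.1, 39.6, 190.9]
orientation: [1.822, 2.043, 0.55]
ft_force: [3.2, 1.0, -2.6]
width: 7.9
grasp_force: 30.0
```

```bash
python3 - <<'E'
from h import *
st();o=get_obs();print(FR.T@(o["ee_pos"]-OR),FR.T@o["ft_force"],o["moment"])
E
```

```text
26.75 [603.1  39.6 190.9] [ 3.2  1.  -2.6] 7.9 30.0 [ 0.02  0.28  2.06  0.17  0.27 -0.24]
[  3.85585966   0.51141924 114.26826056] [ 1.54376561  0.58631943 -3.84021126] [-0.00660589 -0.00505858  0.169917  ]
```

The uprights are touched at x = 3.9 (expected 4). Now I'll lower onto the ledges.

Call:
{"fn": "jog_arm", "kwargs": {
  "commands": [
    [-1,[0,0,0.015],[0,0,0]],
    [-1,[0,0,0.01],[0,0,0]],
    [-1,[0,0,0],[0,0,0]],
    [-1,[0,0,0],[0,0,0]]
  ]
}}

```text
t: 27.15
ee_pos: [604.4, 39.7, 188.7]
orientation: [1.822, 2.043, 0.55]
ft_force: [5.0, 0.5, -2.4]
width: 7.6
grasp_force: 30.0
```

Call:
{"fn": "jog_arm", "kwargs": {
  "commands": [
    [-1,[0,0,0.008],[0,0,0]],
    [-1,[0,0,0],[0,0,0]],
    [-1,[0,0,0],[0,0,0]]
  ]
}}

```text
t: 27.45
ee_pos: [604.7, 39.7, 188.0]
orientation: [1.822, 2.043, 0.55]
ft_force: [6.0, -0.3, -1.5]
width: 7.8
grasp_force: 30.0
```

```bash
python3 - <<'E'
from h import *
st();o=get_obs();print(FR.T@(o["ee_pos"]-OR),FR.T@o["ft_force"],o["moment"])
E
```

```text
27.45 [604.7  39.7 188. ] [ 6.  -0.3 -1.5] 7.8 30.0 [ 0.02  0.29  2.06  0.17  0.27 -0.24]
[  3.8355528    0.44452515 110.96870292] [ 4.34216645 -0.93124485 -4.2873852 ] [-0.11613285 -0.63491802  0.11262818]
```

Call:
{"fn": "jog_arm", "kwargs": {
  "commands": [
    [-1,[0,0.002,0.006],[0,0,0]],
    [-1,[0,0,0],[0,0,0]],
    [-1,[0,0,0],[0,0,0]]
  ]
}}

```text
t: 27.75
ee_pos: [605.0, 39.8, 187.5]
orientation: [1.823, 2.043, 0.55]
ft_force: [3.7, -0.2, 1.8]
width: 7.6
grasp_force: 30.0
```

Call:
{"fn": "jog_arm", "kwargs": {
  "commands": [
    [-1,[0,0.001,0.006],[0,0,0]],
    [-1,[0,0,0],[0,0,0]],
    [-1,[0,0,0],[0,0,0]]
  ]
}}

```text
t: 28.05
ee_pos: [605.3, 39.9, 187.0]
orientation: [1.823, 2.044, 0.55]
ft_force: [5.6, 0.3, 2.6]
width: 8.0
grasp_force: 30.0
```

```bash
python3 - <<'E'
from h import *
st();o=get_obs();print(FR.T@(o["ee_pos"]-OR),FR.T@o["ft_force"],o["moment"])
E
```

```text
28.05 [605.3  39.9 187. ] [5.6 0.3 2.6] 8.0 30.0 [ 0.02  0.29  2.06  0.17  0.27 -0.24]
[  3.8341565    0.51128856 109.75922446] [ 6.12528435 -0.35796878 -0.51276406] [-0.05704372 -0.8135417   0.13929206]
```

Call:
{"fn": "jog_arm", "kwargs": {
  "commands": [
    [-1,[0,0.003,0.005],[0,0,0]],
    [-1,[0,0,0],[0,0,0]],
    [-1,[0,0,0],[0,0,0]]
  ]
}}

```text
t: 28.35
ee_pos: [605.6, 39.9, 186.6]
orientation: [1.823, 2.044, 0.549]
ft_force: [2.1, -0.8, 4.9]
width: 7.7
grasp_force: 30.0
```

Call:
{"fn": "jog_arm", "kwargs": {
  "commands": [
    [-1,[0,0.002,0.005],[0,0,0]],
    [-1,[0,0,0],[0,0,0]],
    [-1,[0,0,0],[0,0,0]]
  ]
}}

```text
t: 28.65
ee_pos: [605.6, 39.9, 186.6]
orientation: [1.823, 2.044, 0.549]
ft_force: [-3.1, -2.2, 11.1]
width: 8.0
grasp_force: 30.0
```

```bash
python3 - <<'E'
from h import *
st();o=get_obs();print(FR.T@(o["ee_pos"]-OR),FR.T@o["ft_force"],o["moment"])
E
```

```text
28.65 [605.6  39.9 186.6] [-3.1 -2.2 11.1] 8.0 30.0 [ 0.02  0.29  2.06  0.17  0.27 -0.24]
[  3.85379843   0.46930122 109.27070711] [ 2.67539335 -1.82533152 11.2522873 ] [-0.17206828 -0.40762927  0.08760236]
```

Ledge contact is at 11 N with a light push on the uprights. I'll release and back off along the tile.

Call:
{"fn": "jog_arm", "kwargs": {
  "commands": [
    [-0.75,[0,0,0],[0,0,0]],
    [-0.6,[0,0,0],[0,0,0]],
    [-0.3,[0,0,0],[0,0,0]],
    [-0.2,[0,0,0],[0,0,0]],
    [-0.2,[0,0,0],[0,0,0]],
    [-0.2,[0,0,-0.1],[0,0,0]],
    [-0.2,[0,0,-0.2],[0,0,0]],
    [-0.2,[0,0,-0.3],[0,0,0]],
    [-0.2,[0,0,-0.3],[0,0,0]],
    [-0.2,[0,0,-0.3],[0,0,0]]
  ]
}}

```text
t: 29.65
ee_pos: [545.0, 33.1, 291.1]
orientation: [1.823, 2.044, 0.548]
ft_force: [1.0, -1.0, 0.8]
width: 35.2
grasp_force: 0.0
```

Call:
{"fn": "jog_arm", "kwargs": {
  "commands": [
    [-0.2,[0,0,0],[0,0,0]],
    [-0.2,[0,0,0],[0,0,0]],
    [-0.2,[0,0,0],[0,0,0]]
  ]
}}

```text
t: 29.95
ee_pos: [545.8, 33.2, 289.1]
orientation: [1.824, 2.045, 0.548]
ft_force: [0.6, 0.5, -0.1]
width: 35.0
grasp_force: 0.0
```

```bash
python3 - <<'E'
from h import *
st();o=get_obs()
d=cam("wrist");P=cloud(d);h=cv2.cvtColor(d["image"],cv2.COLOR_BGR2HSV);Q=(P-OR)@FR
g=np.isfinite(P[...,2])&(h[...,0]<14)&(h[...,1]>120)&(abs(Q[...,0])<25)&(abs(Q[...,2]-150)<8)&(abs(Q[...,1])<70)
e=Q[g];print("top edge",np.percentile(e,[1,50,99],axis=0).round(1).tolist(),cv2.minAreaRect(e[:,:2].astype(np.float32)))
s=cam("side");t=cam("top");m=t["image"][90:350,60:570]
Pt=cloud(t);hh=cv2.cvtColor(t["image"],cv2.COLOR_BGR2HSV);Qt=(Pt-OR)@FR
g=np.isfinite(Pt[...,2])&(hh[...,0]<14)&(hh[...,1]>120)&(abs(Qt[...,0])<25)&(Qt[...,2]>5)&(Qt[...,2]<155)&(abs(Qt[...,1])<70)
e=Qt[g];print(len(e),"face fit x~y,z",np.linalg.lstsq(np.c_[e[:,1],e[:,2],np.ones(len(e))],e[:,0],rcond=None)[0])
a=cv2.resize(s["image"][150:300,190:390],(800,600));b=cv2.resize(m,(800,408))
cv2.imwrite("pics/e.png",cv2.resize(np.vstack([a[100:500],b])[:808],(594,600)))
E
```

```text
29.95 [545.8  33.2 289.1] [ 0.6  0.5 -0.1] 35.0 0.0 [ 0.01  0.03  2.09  0.11  0.51 -0.18]
top edge [[-0.1, -48.9, 148.2], [4.1, 4.4, 149.9], [7.3, 48.6, 151.4]] ((3.5775575637817383, -0.4052085876464844), (7.201512336730957, 99.64481353759766), 0.17283284664154053)
204 face fit x~y,z [ 2.83490459e-03 -2.07717251e-02  9.14966403e+00]
```

View pics/e.png

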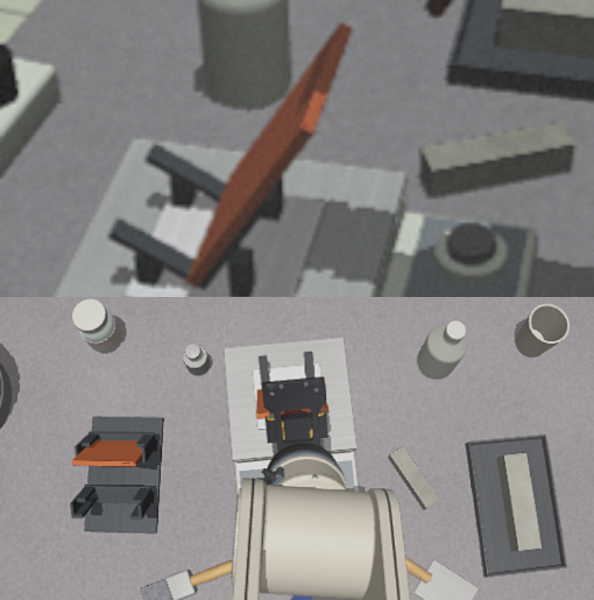

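The tile leans flush and centred: top edge at x≈4, y≈-0.4, height 149.9 mm. The prism lies in the tray, the short tile is still in its slot and the gripper is clear.

```bash
python3 -c "
from workcell import close_job
print(close_job())"
```

```text
the job is handed in; nothing more can be done
None
```

The job is handed in at about 30 s of the 72 s allowed: the concrete prism lies flat in the tray, the zero key was pressed fully and released, and the tall tile stands flush and centred on the rest, with the shorter tile still in its slot.

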